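# Assemble the filter holder: support on the post, then the clamp cap

### The job

Put the filter holder together: lower the perforated filter support over the holder's centre post, flange down, until it lies flat on the seat, and only then set the clamp cap, knob up, over the end of the post so that it rests squarely on the support's hub. Let go of both, and leave the bottle, tape roll, timer and white ring lid where they are.

Things in the scene. Friction and masses are not known exactly. Their poses are not given: they have to be found in the camera images.
- holder: Metal filter holder, fixed to the worktop: round foot 120 mm across and 10 mm high, on it a flat round seat 100 mm across whose top is 16 mm above the worktop, and an upright centre post 16 mm in diameter that rises 54 mm above the seat (its top, with a coned tip of 8 mm across, is 70 mm above the worktop). A drain spout, 10 mm thick and low on the foot, points along the holder's +x to 88 mm from the axis. Origin on the post's axis at the underside of the foot, z up.
- seat (a point): Point on the post's axis at the level of the seat's top (16 mm above the worktop): where the support's origin belongs. z up along the post.
- support: Loose steel filter support, 150 g or so: a perforated round flange 90 mm across and 8 mm thick with a plain round hub, 36 mm in diameter, rising from its middle; 40 mm high in all (the hub's free length is 32 mm). A 24 mm hole goes through hub and flange. Starts flange down on the worktop. Origin at the centre of the flange's underside, z up through the hub; round, so its yaw is of no account. Grip it across the hub.
- cap: Loose grey clamp cap, 120 g or so: a disc 70 mm across and 24 mm thick with a round grip knob, 28 mm in diameter and 30 mm high, on top (54 mm high in all). A blind bore of 24 mm, 20 mm deep, opens in the middle of its underside. Starts knob up on the worktop. Seated, its underside lies on the hub's top, 40 mm above the seat (56 mm above the worktop), with 14 mm of the post in the bore. Origin at the centre of the underside, z up through the knob. Grip it by the knob.
- reagent_bottle: Bystander: clear bottle of pink liquid with a blue cap, 80 mm across and 141 mm high. Origin at the centre of its underside.
- tape_roll: Bystander: roll of green lab tape lying flat, 110 mm across and 19 mm high. Origin at the centre of its underside.
- timer: Bystander: white bench timer lying flat, 66x68x21 mm. Origin at the centre of its underside.
- lid_ring: Bystander: thin white ring lid lying flat, 98 mm across and 8 mm high; not part of the holder. Origin at the centre of its underside.
Not all that is in view belongs to the job. What is shaped like the support but orange is not meant.

How it is judged:
On the way:
1. the support lies flat on the seat with the post through it, flange down, while the cap is still off (over 60 mm to the side) (horizontal distance between support and seat below 0.007 m and z of support in the frame of seat between -0.003 and 0.003 m and angle between support's own z axis and vertical below 0.08 rad and horizontal distance between cap and seat above 0.06 m), for 0.2 s.
At the end, for the whole second after the job is handed in: Support flange down on the seat round the post (3 mm in height, 7 mm of the axis, 0.08 rad); cap knob up on its hub, post in its bore (underside 37 to 43.5 mm above the seat, 7 mm of the axis, 0.08 rad); both at rest (under 20 mm/s) (horizontal distance between each of support, cap and seat below 0.007 m and z of support in the frame of seat between -0.003 and 0.003 m and angle between each of support, cap's own z axis and vertical below 0.08 rad and z of cap in the frame of seat between 0.037 and 0.0435 m and linear speed of each of cap, support below 0.02 m/s); the robot touches nothing.
It fails at once if a bystander (bottle, tape roll, timer or ring lid) is moved by more than 30 mm, or the bottle is tipped (distance of any of reagent_bottle, tape_roll, timer, lid_ring from where it was at the start of the episode above 0.03 m or angle between reagent_bottle's own z axis and vertical above 0.3 rad).
It also fails if it takes over 67 s, if anything falls off the work surface, if the arm or the gripper's body presses on something with over 40 N, if the wrist force passes 120 N, or if a joint passes its speed limit or range.

### The arm

A 6-joint arm with a two-finger parallel gripper is mounted at the origin on a cart in front of the work surface, level with it; the furniture and walls round the work are solid. World frame = base frame: x ahead of the robot, y to its left, z up, the work surface at z = 0. Lengths are in m, angles in rad, forces in N, time in s.
With the tool pointing down it reaches from about 0.425 to 0.95 m from the base axis. Payload 3.5 kg.
Tool frame: the origin (TCP) lies midway between the tips of the shut fingers; the grasp point (between the pads) lies 19 mm behind it; x points along the fingers, z is the direction in which the jaws open and shut, and the axes are right-handed (so a half turn about x gives the same grasp; the last joint's range is limited). The gripper opens to 85 mm and grips with 20 to 120 N. Pads are 22 mm wide; open, the fingers measure 114 mm over their backs; the gripper's body (76 mm by 85 mm) begins 54 mm behind the grasp point. The pads swing forward as they close: fully open they stand 13 mm farther back than shut.
Start: joints at [1.176, 0.286, 1.577, -0, 1.279, -0.15], TCP at [0.164, 0.655, 0.231] pointing down, gripper open.
Joint ranges: [-2.77, 2.77], [-0.9, 2.22], [0.21, 2.48], [-1.53, 4.67], [0.24, 2.81], [-2.84, 2.84]. Speed limits (rad/s): [2.79, 2.79, 3.14, 3.14, 3.14, 3.14].

### API

Orientations are given as a unit quaternion [x, y, z, w].
In Python, from plant import readout, eyes, ctrl gives the robot as it stands.
- The arm moves only by the tool move_arm, never from a script. Its argument "commands" is a list of rows, each a list of 7 numbers: the turn, a rotation vector about the world's x, y, z in rad, then the shift along the world's x, y, z in mm, then the closure in counts, from 0 (fully open) to 255 (shut). A call has 1 to 12 rows; each row is the pose to reach, as a shift and turn from the pose measured when the call began; what a row does not reach only later rows make up. A row lasts 1/10 s, in which the tool goes at most 50 mm and 8.59 degrees, less where a joint would pass 70% of its speed; a pose out of reach is approached as far as the arm can. A call with a gripper value outside its range is refused whole. The fingers move at their own pace and stop on an object; "newtons" is the grip in N (left out, the last holds). Time passes only in rows, so rows that repeat a pose let the fingers close. It gives the time, the measured TCP pose, the force and the opening at its end, in the units of the state.
- readout.get_state(): the state, without advancing time (a new reading comes with each control period).
- eyes.read_camera(name): name is "scene" or "top" or "wrist"; returns a dict with "color" (480x640x3 uint8, red, green, blue), "depth" (480x640 float32, m along the optical axis (not along the pixel's ray), 0 where there is no reading), "K" (3x3 intrinsics, pixels), "dist" ([k1, k2, p1, p2, k3] as OpenCV has them; the pictures are not rectified), "eye" and "attitude" of the camera in the world. Camera axes: x right, y down, z forward; pixel columns grow to the right and rows downward; lengths in m; the calibration is good to about 2 mm. A picture is of the moment at which its call begins.
- ctrl.sign_off(): hands the job in, once; it reports no verdict.
The state is a dict: "time": time; "qpos": joint angles; "dq": joint speeds; "joint_efforts": joint torques, N m; "eef_pos": TCP position; "tcp_rot": TCP orientation; "contact_force": force on the tool from outside, world axes, zero at the start; "wrist_torque": the same for the moment, N m; "opening": opening from 0.0 (shut) to 1.0 (fully open).
Only numpy, scipy, OpenCV 4.12 (cv2) and the standard library are available. Lean on these libraries where they do the work, as an engineer would, in place of code of your own. Each camera call takes 0.05 s, during which the arm holds its last target.

## Working session

There is one attempt and no reset: what is moved stays moved. The work goes in short steps, Python scripts to look and compute and a tool call to move; the robot and the scene stay as the last step left them, time stands still between calls to the robot, and variables do not carry over. Pictures are saved under pics/ and viewed, and the job is handed in when it is done.

Besides the shell and the picture viewer there is one more tool, called after "Emit:" as a command line: name --pt "numbers of a row" for each row, then --argument value for the rest. move_arm: Moves the arm, as the interface text tells. Its arguments: {"type":"object","properties":{"commands":{"type":"array"},"newtons":{"type":"number"}},"required":["commands"]}

```bash
mkdir -p pics; ls; cat > h.py <<'E'
import numpy as np,cv2
from plant import readout,eyes,ctrl
from scipy.spatial.transform import Rotation as R
def cam(n):
    d=eyes.read_camera(n); return d
def pose(d):
    a=np.array(d["attitude"],float)
    M=R.from_quat(a).as_matrix() if a.size==4 else a.reshape(3,3)
    return np.array(d["eye"],float),M
def plane(d,uv,z):
    e,M=pose(d)
    p=cv2.undistortPoints(np.array(uv,float).reshape(-1,1,2),np.array(d["K"],float),np.array(d["dist"],float)).reshape(-1,2)
    r=np.c_[p,np.ones(len(p))]@M.T
    return e+r*((z-e[2])/r[:,2])[:,None]
def pts(d):
    e,M=pose(d); h,w=d["depth"].shape
    uv=np.stack(np.meshgrid(np.arange(w),np.arange(h)),-1).reshape(-1,1,2).astype(float)
    p=cv2.undistortPoints(uv,np.array(d["K"],float),np.array(d["dist"],float)).reshape(-1,2)
    z=d["depth"].reshape(-1,1)
    P=(np.c_[p,np.ones(len(p))]*z)@M.T+e
    P[z[:,0]==0]=np.nan
    return P.reshape(h,w,3)
def save(d,n): cv2.imwrite("pics/"+n,cv2.cvtColor(d["color"],cv2.COLOR_RGB2BGR))
E
python3 - <<'E'
from h import *
for n in ["scene","top","wrist"]:
    d=cam(n); save(d,n+"0.png"); print(n,d["eye"],d["attitude"],d["K"],d["dist"])
    import pickle; pickle.dump(d,open(n+"0.pkl","wb"))
print(readout.get_state())
E
```

```text
pics
scene [ 0.0670807  -0.3677232   0.83383619] [ 0.85441755 -0.39718939  0.14170083 -0.30353273] [[433.42310254   0.         320.36472191]
 [  0.         433.42310254 236.73895222]
 [  0.           0.           1.        ]] [-0.04768364  0.          0.          0.          0.        ]
top [0.48032751 0.06525623 1.14244658] [-0.70582559  0.70654745 -0.03802531  0.03398534] [[438.86541384   0.         323.57703133]
 [  0.         438.86541384 236.58178409]
 [  0.           0.           1.        ]] [0.03727659 0.         0.         0.         0.        ]
wrist [0.08755799 0.67405787 0.37279038] [0.77879618 0.60864016 0.09242392 0.12038062] [[360.00103232   0.         315.12805882]
 [  0.         360.00103232 242.21687302]
 [  0.           0.           1.        ]] [-0.04374654  0.          0.          0.          0.        ]
{'time': 0.15, 'qpos': array([ 1.17598811e+00,  2.86993539e-01,  1.57783480e+00, -2.09038383e-05,
        1.27865994e+00, -1.50013349e-01]), 'dq': array([-0.00089887, -0.00477094, -0.0044388 , -0.0005866 ,  0.00393589,
        0.0011171 ]), 'joint_efforts': array([ 5.06511096e-04, -4.06602752e+01, -2.93141162e+01, -1.82042659e-04,
        3.94975097e-03, -5.41569520e-06]), 'eef_pos': array([0.16337248, 0.65439132, 0.23024725]), 'tcp_rot': array([-0.43554994,  0.55788432,  0.43487976,  0.55672339]), 'contact_force': array([0.51286388, 0.15645459, 0.16407522]), 'wrist_torque': array([0.04305043, 0.05696614, 0.00103405]), 'opening': 1.005285710566039}
```

View pics/top0.png

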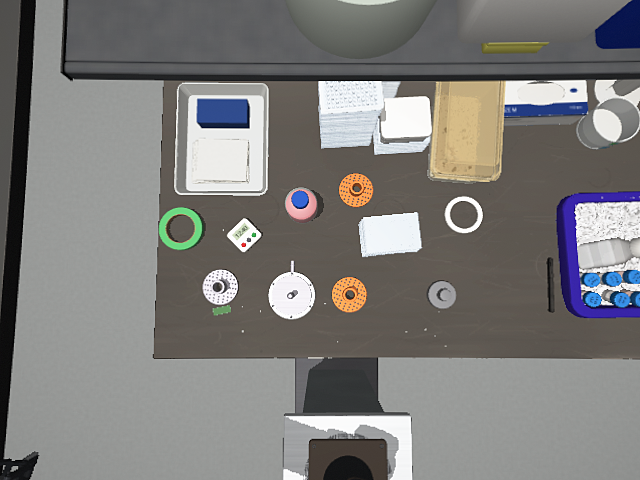

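View pics/scene0.png

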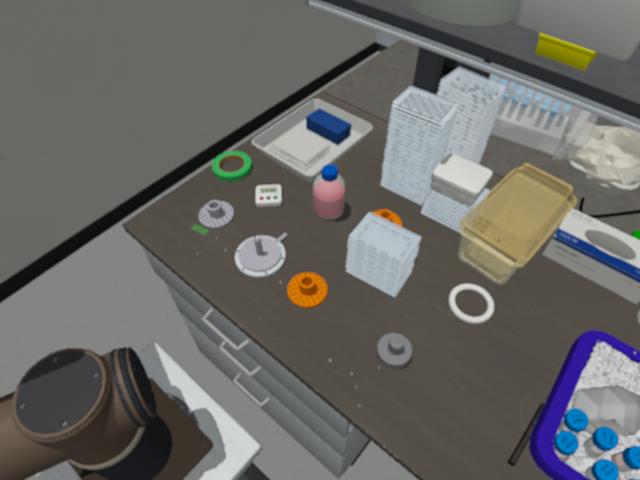

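The support candidates in the top view are the steel perforated one at (220,287) and the orange ones at (356,189) and (349,294). The steel one fits, since the orange ones are excluded. The holder is at (291,295) with its spout pointing up the picture, the cap is at (441,294) and the ring lid is at (463,214). I'll confirm with an enlarged crop and measure.

```bash
cat > m.py <<'E'
from h import *
import pickle
d=pickle.load(open("top0.pkl","rb")); s=pickle.load(open("scene0.pkl","rb"))
P=pts(d); Q=pts(s)
im=cv2.cvtColor(d["color"],cv2.COLOR_RGB2BGR)
a=cv2.resize(im[240:350,170:490],(800,275),interpolation=cv2.INTER_CUBIC)
im2=cv2.cvtColor(s["color"],cv2.COLOR_RGB2BGR)
b=cv2.resize(im2[180:380,170:430],(416,320),interpolation=cv2.INTER_CUBIC)
c=np.zeros((600,800,3),np.uint8); c[:275]=a; c[275:595,:416]=b
cv2.imwrite("pics/crop0.png",c)
for nm,(u,v),(zt,rad) in [("support",(220,287),(.008,.045)),("holder",(291,295),(.016,.05)),("cap",(441,294),(.024,.035))]:
    c0=plane(d,[(u,v)],zt)[0]
    for lab,X in (("top",P),("scene",Q)):
        c=c0[:2].copy()
        for it in range(3):
            m=(np.hypot(X[...,0]-c[0],X[...,1]-c[1])<rad+.03)
            z=X[...,2]
            mf=m&(abs(z-zt)<.004)
            pp=X[mf][:,:2].astype(np.float32)
            if len(pp)<20: break
            (cx,cy),r=cv2.minEnclosingCircle(pp); c=np.array([cx,cy])
        mt=(np.hypot(X[...,0]-c[0],X[...,1]-c[1])<.03)&(z>zt+.012)
        print(nm,lab,"flange c",c,"r",r,"n",mf.sum(),"top feature c",np.nanmedian(X[mt],axis=0),np.nanmax(z[mt]) if mt.any() else None, mt.sum())
E
python3 m.py
```

```text
support top flange c [0.4652102  0.32449922] r 0.07436568289995193 n 821 top feature c [0.46731847 0.32158598 0.03911615] 0.04646338955707141 125
support scene flange c [0.4698706  0.32624596] r 0.07050947844982147 n 519 top feature c [0.46741534 0.31896275 0.03518051] 0.04233932145510333 183
holder top flange c [0.46146867 0.14476976] r 0.0715099424123764 n 1186 top feature c [0.44776142 0.14048984 0.06641818] 0.07301808907548035 40
holder scene flange c [0.4570061 0.1394307] r 0.06725803762674332 n 1040 top feature c [0.44384902 0.1345223  0.05305326] 0.07109078537698743 99
cap top flange c [ 0.4481436  -0.23955052] r 0.03599091246724129 n 454 top feature c [ 0.44960231 -0.23739449  0.05337105] 0.05774004206668293 136
cap scene flange c [ 0.44817922 -0.24346969] r 0.03617041930556297 n 627 top feature c [ 0.44448394 -0.24300813  0.05186978] 0.05653187461881115 195
```

View pics/crop0.png

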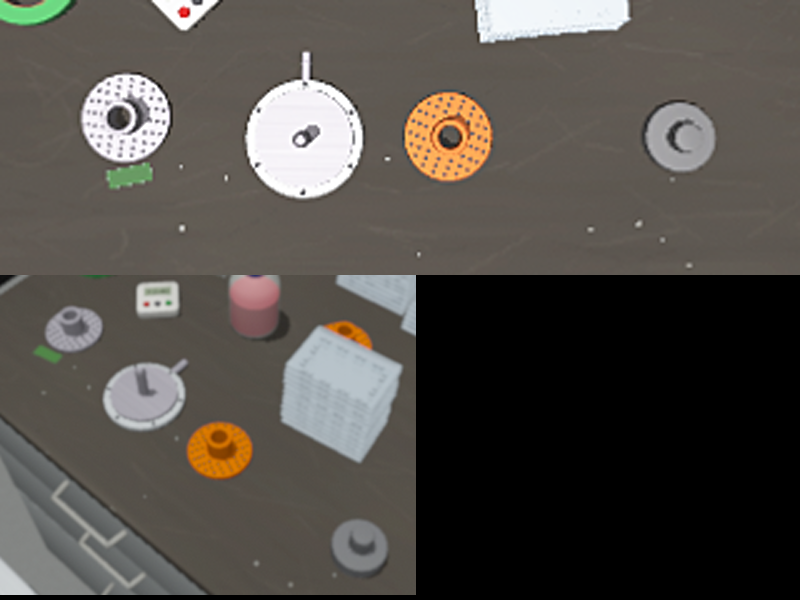

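View pics/wrist0.png

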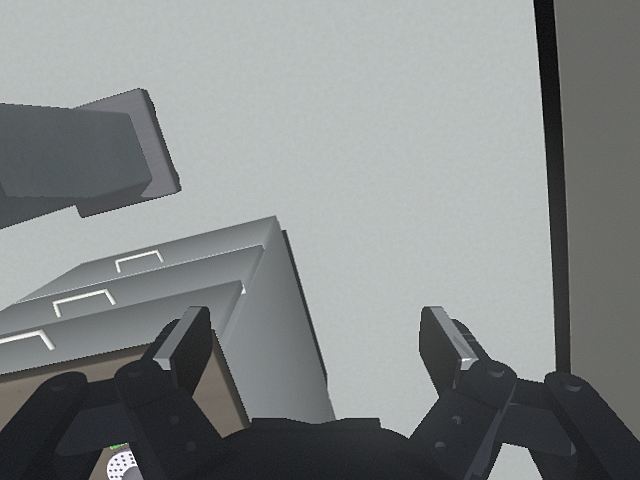

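The crop confirms the steel perforated support at top-view (220,287), with a green scrap below it at (221,310). Next I'll fit the outlines by colour and cast rays at rim height.

```bash
cat > m2.py <<'E'
from h import *
import pickle
d=pickle.load(open("top0.pkl","rb")); s=pickle.load(open("scene0.pkl","rb"))
def fit(d,uv,z,thr,win,rr):
    im=d["color"]; hsv=cv2.cvtColor(im,cv2.COLOR_RGB2HSV)
    m=((hsv[...,2]>thr)&(hsv[...,1]<70)).astype(np.uint8)
    w=np.zeros_like(m); cv2.circle(w,uv,win,1,-1); m&=w
    m=cv2.morphologyEx(m,cv2.MORPH_OPEN,np.ones((7,7),np.uint8)) if rr else m
    cs,_=cv2.findContours(m,cv2.RETR_EXTERNAL,cv2.CHAIN_APPROX_NONE)
    c=max(cs,key=cv2.contourArea)
    c=cv2.convexHull(c).reshape(-1,2)
    p=plane(d,c,z)[:,:2]
    A=np.c_[2*p,np.ones(len(p))]; x=np.linalg.lstsq(A,(p**2).sum(1),rcond=None)[0]
    r=np.sqrt(x[2]+x[0]**2+x[1]**2)
    return x[:2],r,np.std(np.hypot(*(p-x[:2]).T)),len(c)
print("sup top",fit(d,(220,287),.008,130,26,0)); print("sup scn",fit(s,(216,214),.008,110,24,0))
print("foot top",fit(d,(291,295),.010,130,30,1)); print("foot scn",fit(s,(260,256),.010,110,34,1))
print("cap top",fit(d,(441,294),.024,95,24,0)); print("cap scn",fit(s,(395,350),.024,80,28,0))
# tips: post top
P=pts(d);Q=pts(s)
for X,n in ((P,"top"),(Q,"scn")):
  for nm,c,lo in (("post",(.45,.14),.067),("hub",(.468,.323),.036),("knob",(.447,-.241),.050)):
    m=(np.hypot(X[...,0]-c[0],X[...,1]-c[1])<.035)&(X[...,2]>lo)
    v,u=np.nonzero(m); print(n,nm,m.sum(),X[m][:,:3].mean(0),"minmaxmid",(X[m].min(0)+X[m].max(0))/2, u.mean(),v.mean())
E
python3 m2.py
```

```text
sup top (array([0.46775003, 0.32469937]), np.float64(0.04483575265464246), np.float64(0.00020764146572073986), 28)
sup scn (array([0.46826848, 0.32221635]), np.float64(0.04734840306554589), np.float64(0.001829577371334538), 23)
foot top (array([0.44603228, 0.1417627 ]), np.float64(0.05921746227417655), np.float64(0.0008544871631418802), 22)
foot scn (array([0.44602239, 0.13823774]), np.float64(0.06225649908198216), np.float64(0.0014237230411413761), 26)
cap top (array([ 0.45932602, -0.23624648]), np.float64(0.052719943630117026), np.float64(0.004492455416986424), 19)
cap scn (array([ 0.44696397, -0.24379812]), np.float64(0.05784680166833218), np.float64(0.0025397032111640796), 36)
top post 19 [0.44663001 0.14077853 0.06958221] minmaxmid [0.44667807 0.14058902 0.07001658] 289.89473684210526 295.5263157894737
top hub 91 [0.46882319 0.32268145 0.04015479] minmaxmid [0.46846962 0.32245859 0.04130186] 217.52747252747253 286.3626373626374
top knob 109 [ 0.4488355  -0.23906783  0.0540043 ] minmaxmid [ 0.44841244 -0.23960341  0.05416482] 445.0275229357798 294.3394495412844
scn post 17 [0.44605529 0.13752218 0.06888416] minmaxmid [0.44596407 0.13691922 0.0693115 ] 257.29411764705884 239.1764705882353
scn hub 84 [0.46729937 0.32157304 0.03907878] minmaxmid [0.46731748 0.3225896  0.03918959] 213.28571428571428 204.91666666666666
scn knob 143 [ 0.44712211 -0.24215128  0.05253884] minmaxmid [ 0.44755755 -0.242086    0.05333133] 396.3636363636364 342.06293706293707
```

```bash
python3 - <<'E'
from h import *
s=readout.get_state(); M=R.from_quat(s["tcp_rot"]).as_matrix(); print(M.round(3))
import pickle; d=pickle.load(open("wrist0.pkl","rb")); e,W=pose(d); print(W.round(3)); print("cam in tool",M.T@(e-s["eef_pos"]), (M.T@W).round(3))
E
```

```text
[[-0.001 -0.97   0.242]
 [-0.002  0.242  0.97 ]
 [-1.     0.    -0.002]]
[[ 0.242  0.926  0.29 ]
 [ 0.97  -0.23  -0.075]
 [-0.003  0.3   -0.954]]
cam in tool [-0.14252356  0.07835812  0.00043893] [[ 0.001 -0.3    0.954]
 [ 0.    -0.954 -0.3  ]
 [ 1.     0.001 -0.001]]
```

Emit:
move_arm --pt "0 0 0 30 -30 0 0" --pt "0 0 0 60 -65 0 0" --pt "0 0 0 90 -95 0 0" --pt "0 0 0 120 -130 0 0" --pt "0 0 0 150 -165 0 0" --pt "0 0 0 180 -195 0 0" --pt "0 0 0 210 -230 0 0" --pt "0 0 0 240 -265 0 0" --pt "0 0 0 270 -295 0 0" --pt "0 0 0 305 -331 0 0" --pt "0 0 0 305 -331 0 0" --pt "0 0 0 305 -331 0 0" --newtons 40

```text
time: 1.35
eef_pos: [0.4688, 0.3225, 0.2298]
tcp_rot: [-0.435, 0.559, 0.434, 0.557]
contact_force: [-0.4, 0.2, 0.5]
opening: 1.0
```

```bash
python3 - <<'E'
from h import *
import pickle
d=cam("wrist"); save(d,"wrist1.png"); pickle.dump(d,open("wrist1.pkl","wb"))
s=readout.get_state();print(s["eef_pos"])
P=pts(d)
c=(.468,.323)
z=P[...,2]
for lo,hi,rad in ((.036,.046,.035),):
    m=(np.hypot(P[...,0]-c[0],P[...,1]-c[1])<rad)&(z>lo)&(z<hi)
    v,u=np.nonzero(m);print(m.sum(),np.nanmean(P[m],0),(P[m].min(0)+P[m].max(0))/2,(P[m].max(0)-P[m].min(0)),u.mean(),v.mean())
    p=P[m][:,:2]; print(cv2.minEnclosingCircle(p.astype(np.float32)))
E
```

```text
[0.4680322  0.32334494 0.22982199]
622 [0.46773162 0.32469433 0.03975388] [0.4679451  0.32475946 0.03930188] [0.0351279  0.03499284 0.00648219] 317.1623794212219 214.15916398713827
((0.4682570993900299, 0.324815571308136), 0.01797710359096527)
```

View pics/wrist1.png

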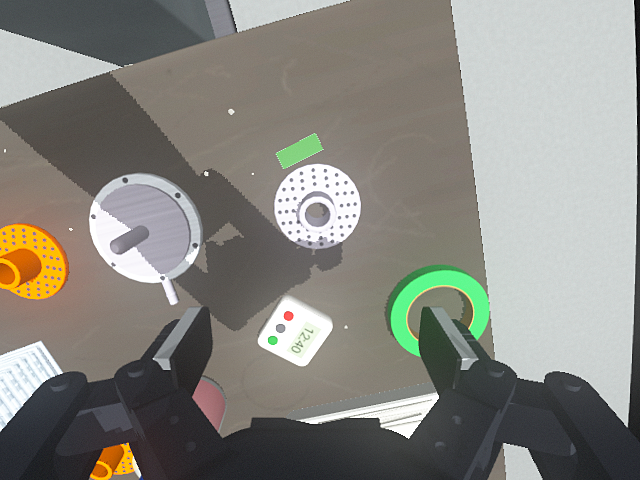

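The wrist view shows the support's hub top at (317,214), the holder's post at about (130,240), the timer at (295,330) and the tape at (440,310). The hub fits to r = 18.0 mm at (0.468, 0.3248), z 0.040. I'm measuring the post in the same view and then descending.

```bash
python3 - <<'E'
from h import *
import pickle
d=pickle.load(open("wrist1.pkl","rb"));P=pts(d)
m=(np.hypot(P[...,0]-.446,P[...,1]-.14)<.03)&(P[...,2]>.03)
for lo,hi in ((.03,.045),(.045,.06),(.066,.08)):
    k=m&(P[...,2]>lo)&(P[...,2]<hi);v,u=np.nonzero(k); print(k.sum(),P[k].mean(0),(P[k].min(0)+P[k].max(0))/2,u.mean(),v.mean())
E
```

```text
125 [0.44490367 0.14750664 0.03763656] [0.44635855 0.14550442 0.03753196] 136.288 235.12
160 [0.44509031 0.1475115  0.05246729] [0.44632891 0.14562929 0.05243234] 128.94375 239.7125
157 [0.44638427 0.14340569 0.068844  ] [0.44653375 0.14303986 0.068911  ] 116.51592356687898 247.40764331210192
```

Emit:
move_arm --pt "0 0 0 0 1 -40 0" --pt "0 0 0 0 1 -80 0" --pt "0 0 0 0 1 -120 0" --pt "0 0 0 0 1 -160 0" --pt "0 0 0 0 1 -190 0" --pt "0 0 0 0 1 -205 0" --pt "0 0 0 0 1 -215 0" --pt "0 0 0 0 1 -215 0" --pt "0 0 0 0 1 -215 0"

```text
time: 2.3
eef_pos: [0.4689, 0.3252, 0.0163]
tcp_rot: [-0.435, 0.557, 0.435, 0.557]
contact_force: [-0.3, 0.6, 0.3]
opening: 1.001
```

Emit:
move_arm --pt "0 0 0 0 0 -3 0" --pt "0 0 0 0 0 -3 100" --pt "0 0 0 0 0 -3 200" --pt "0 0 0 0 0 -3 255" --pt "0 0 0 0 0 -3 255" --pt "0 0 0 0 0 -3 255" --pt "0 0 0 0 0 -3 255" --pt "0 0 0 0 0 -3 255" --pt "0 0 0 0 0 -3 255" --pt "0 0 0 0 0 -3 255" --newtons 50

```text
time: 3.3
eef_pos: [0.4696, 0.3254, 0.0139]
tcp_rot: [-0.436, 0.557, 0.435, 0.558]
contact_force: [-0.1, -0.9, 4.9]
opening: 0.399
```

Emit:
move_arm --pt "0 0 0 0 0 10 255" --pt "0 0 0 0 0 40 255" --pt "0 0 0 0 0 80 255" --pt "0 0 0 0 0 110 255" --pt "0 0 0 0 0 110 255" --pt "0 0 0 0 0 110 255"

```text
time: 3.9
eef_pos: [0.4691, 0.3253, 0.1237]
tcp_rot: [-0.436, 0.557, 0.435, 0.558]
contact_force: [-0.5, -0.8, -1.7]
opening: 0.396
```

```bash
python3 - <<'E'
from h import *
import pickle
s=readout.get_state();print(s["eef_pos"],s["opening"],s["contact_force"])
for n in ("wrist","top","scene"):
    d=cam(n); save(d,n+"2.png"); pickle.dump(d,open(n+"2.pkl","wb"))
a=cv2.imread("pics/scene2.png")[100:300,100:360]; b=cv2.imread("pics/wrist2.png")
c=np.zeros((600,800,3),np.uint8); c[:300,:400]=cv2.resize(b,(400,300)); c[:300,400:790]=cv2.resize(a,(390,300)); c[300:,:400]=cv2.resize(cv2.imread("pics/top2.png")[200:400,150:417],(400,300))
cv2.imwrite("pics/m2.png",c)
E
```

```text
[0.46912    0.32529565 0.12373525] 0.39613593723182605 [-0.47112424 -0.79473521 -1.74055982]
```

View pics/m2.png

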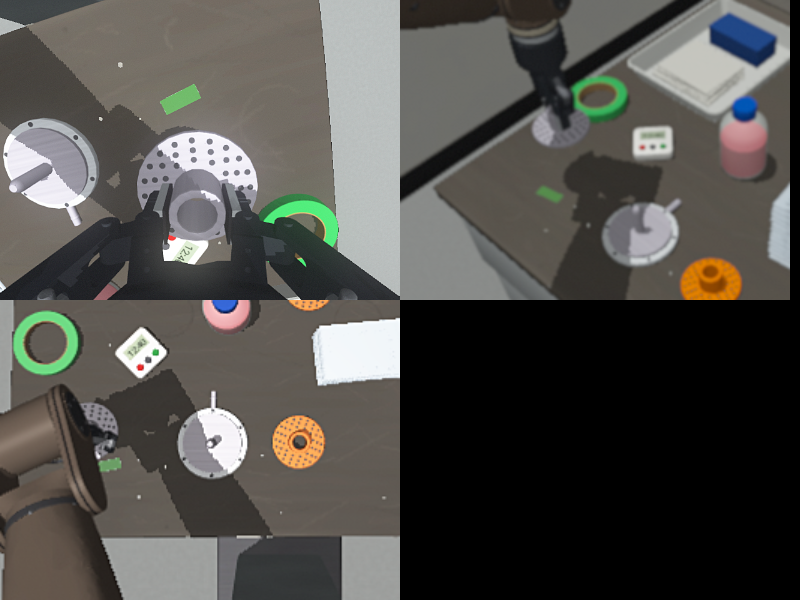

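The support is gripped level across the hub (wrist view, hub at about (315,340) full-scale) and is clear of the worktop. I'm moving it beside the post so both can be measured in one wrist view.

Emit:
move_arm --pt "0 0 0 -6 -20 0 255" --pt "0 0 0 -12 -45 0 255" --pt "0 0 0 -18 -65 0 255" --pt "0 0 0 -23 -80 0 255" --pt "0 0 0 -23 -80 0 255" --pt "0 0 0 -23 -80 0 255"

```text
time: 4.65
eef_pos: [0.4447, 0.2446, 0.1208]
tcp_rot: [-0.435, 0.559, 0.435, 0.556]
contact_force: [-0.6, 0.3, -1.2]
opening: 0.4
```

```bash
cat > m3.py <<'E'
from h import *
import sys
d=cam("wrist"); save(d,sys.argv[1]); s=readout.get_state(); e=s["eef_pos"]; print("tcp",e)
P=pts(d); z=P[...,2]; hsv=cv2.cvtColor(d["color"],cv2.COLOR_RGB2HSV)
m=(np.hypot(P[...,0]-e[0],P[...,1]-e[1])<.06)&(abs(z-(e[2]-.005))<.004)&(hsv[...,2]>90)
k=m.astype(np.uint8)
cs,_=cv2.findContours(k,cv2.RETR_EXTERNAL,cv2.CHAIN_APPROX_NONE); h=cv2.convexHull(max(cs,key=cv2.contourArea)).reshape(-1,2)
zf=np.median(z[m]); p=P[h[:,1],h[:,0],:2]; 
p=plane(d,h,zf)[:,:2]
A=np.c_[2*p,np.ones(len(p))]; 
for it in range(4):
    x=np.linalg.lstsq(A,(p**2).sum(1),rcond=None)[0]; r=np.sqrt(x[2]+x[0]**2+x[1]**2); res=np.hypot(*(p-x[:2]).T)-r
    g=abs(res)<max(.0015,1.5*np.median(abs(res))); p=p[g];A=A[g]
print("flange",x[:2],r,zf,len(p),res.std(),"rel tcp",x[:2]-e[:2])
for lo,hi,c in ((e[2]+.02,e[2]+.034,e[:2]),):
    k=(np.hypot(P[...,0]-c[0],P[...,1]-c[1])<.03)&(z>lo)&(z<hi)&(hsv[...,2]>75)
    v,u=np.nonzero(k); print("hub",k.sum(),P[k].mean(0),u.mean(),v.mean(),P[k].min(0),P[k].max(0))
for lo,hi in ((.025,.045),(.045,.06),(.066,.08)):
    k=(np.hypot(P[...,0]-.446,P[...,1]-.14)<.025)&(z>lo)&(z<hi);v,u=np.nonzero(k)
    if k.any(): print("post",k.sum(),P[k].mean(0),(P[k].min(0)+P[k].max(0))/2,u.mean(),v.mean())
E
python3 m3.py wrist3.png
```

```text
tcp [0.44500057 0.24493867 0.12106008]
flange [0.44287108 0.24544635] 0.04413975754258177 0.11501954692503977 39 0.00014323333607855037 rel tcp [-0.00212949  0.00050768]
hub 5013 [0.44146661 0.24706517 0.14625343] 318.1370436864153 337.51047277079596 [0.42589185 0.2201741  0.14106236] [0.46175215 0.27489601 0.15502393]
post 329 [0.44289706 0.14675029 0.03574967] [0.44557137 0.14395933 0.03496292] 177.19452887537994 281.9726443768997
post 332 [0.44309201 0.1468339  0.05262525] [0.44540554 0.14427817 0.05251192] 167.94578313253012 292.64156626506025
post 321 [0.44542594 0.14317674 0.06875194] [0.4461317  0.14207348 0.06890627] 153.58255451713396 308.6417445482866
```

View pics/wrist3.png

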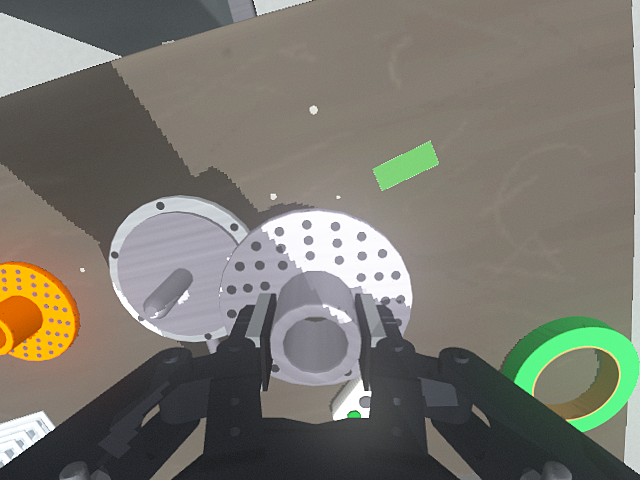

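```bash
python3 - <<'E'
from h import *
import pickle
from scipy.optimize import least_squares
for f,dd in (("wrist1",None),("live",None),("top2",None),("scene2",None)):
    d=cam("wrist") if f=="live" else pickle.load(open(f+".pkl","rb"))
    P=pts(d); z=P[...,2]; n=np.hypot(P[...,0]-.446,P[...,1]-.142)<.025
    k=n&(z>.025)&(z<.060); p=P[k][:,:2]
    r=least_squares(lambda c:np.hypot(*(p-c).T)-.008,[.446,.140],loss="soft_l1",f_scale=.001)
    t=n&(z>.0688); t2=n&(z>.066)
    print(f,pose(d)[0][:2],"cyl",r.x,"res",np.sqrt(np.mean(r.fun**2)),len(p),"tip",P[t].mean(0),t.sum(),P[t2][:,2].max())
E
```

```text
wrist1 [0.39320472 0.34238075] cyl [0.44687508 0.14137926] res 0.0004254301623031595 324 tip [0.44673309 0.1426643  0.07028293] 81 0.07180586608171197
live [0.36953281 0.26467345] cyl [0.44646996 0.14154023] res 0.00036152684769345865 653 tip [0.44609725 0.14235414 0.07001456] 170 0.07184534848699262
top2 [0.48032751 0.06525623] cyl [0.44657026 0.14187308] res 0.00013888354835543153 7 tip [0.44775714 0.14115954 0.07125064] 13 0.07595438822957035
scene2 [ 0.0670807 -0.3677232] cyl [0.44731997 0.13973982] res 0.0008313403037488696 68 tip [0.44471743 0.13799934 0.07085903] 8 0.07299003808524629
```

Post axis (0.4465, 0.1415), support centre (0.4429, 0.2454), so the shift is (+3.6, -103.9) mm. I'll move over the post and check before lowering.

Emit:
move_arm --pt "0 0 0 1 -25 0 255" --pt "0 0 0 2 -55 0 255" --pt "0 0 0 3 -85 0 255" --pt "0 0 0 3.6 -104 0 255" --pt "0 0 0 3.6 -104 0 255" --pt "0 0 0 3.6 -104 0 255" --pt "0 0 0 3.6 -104 -20 255" --pt "0 0 0 3.6 -104 -20 255" --pt "0 0 0 3.6 -104 -20 255"

```text
time: 5.65
eef_pos: [0.4483, 0.142, 0.1009]
tcp_rot: [-0.435, 0.559, 0.436, 0.555]
contact_force: [0.4, 0.3, -1.1]
opening: 0.401
```

```bash
python3 m3.py wrist4.png
```

```text
tcp [0.44886364 0.14190233 0.10154961]
flange [0.44645402 0.14281291] 0.044130595415234376 0.09523668338997555 34 0.00014558622683012802 rel tcp [-0.00240962  0.00091058]
hub 4702 [0.44510165 0.14341068 0.12651399] 315.38919608677156 338.26074011059126 [0.42954481 0.12228332 0.12154987] [0.46571685 0.17171848 0.13554162]
```

View pics/wrist4.png

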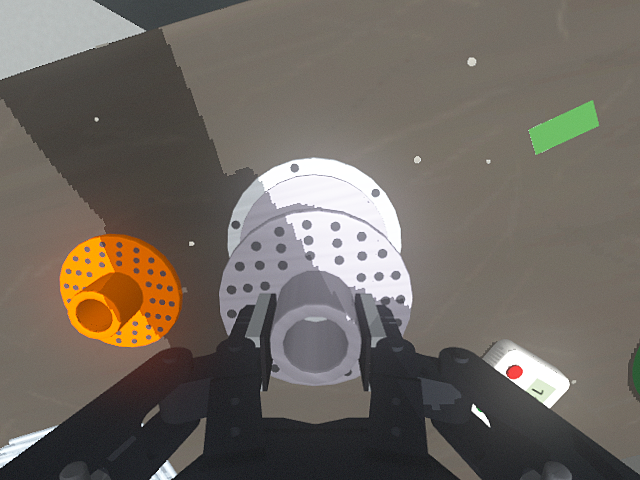

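The support (flange centre at about (315,295) px) is 1 mm off in y. I'll lower it with a 1 mm correction.

Emit:
move_arm --pt "0 0 0 0 -1 -4 255" --pt "0 0 0 0 -1 -10 255" --pt "0 0 0 0 -1 -16 255" --pt "0 0 0 0 -1 -22 255" --pt "0 0 0 0 -1 -28 255" --pt "0 0 0 0 -1 -34 255" --pt "0 0 0 0 -1 -34 255"

```text
time: 6.4
eef_pos: [0.448, 0.1407, 0.0663]
tcp_rot: [-0.435, 0.559, 0.436, 0.555]
contact_force: [0.1, 0.6, -2.1]
opening: 0.401
```

No contact yet, and the underside is already about 17 mm below the post's tip. I'll carry on to the seat.

Emit:
move_arm --pt "0 0 0 0 0 -8 255" --pt "0 0 0 0 0 -16 255" --pt "0 0 0 0 0 -24 255" --pt "0 0 0 0 0 -30 255" --pt "0 0 0 0 0 -33 255" --pt "0 0 0 0 0 -35 255" --pt "0 0 0 0 0 -35 255"

```text
time: 7.1
eef_pos: [0.4479, 0.1408, 0.0311]
tcp_rot: [-0.435, 0.559, 0.436, 0.555]
contact_force: [0.5, 0.2, -2.5]
opening: 0.396
```

Emit:
move_arm --pt "0 0 0 0 0 -1 255" --pt "0 0 0 0 0 -1.5 255" --pt "0 0 0 0 0 -1.5 255"

```text
time: 7.4
eef_pos: [0.4482, 0.1408, 0.0301]
tcp_rot: [-0.435, 0.559, 0.436, 0.555]
contact_force: [-0.7, 1.0, -0.2]
opening: 0.399
```

Seat contact is beginning: the weight has come off the gripper. Releasing and rising.

Emit:
move_arm --pt "0 0 0 0 0 0 200" --pt "0 0 0 0 0 0 100" --pt "0 0 0 0 0 0 0" --pt "0 0 0 0 0 0 0" --pt "0 0 0 0 0 0 0" --pt "0 0 0 0 0 0 0"

```text
time: 8.0
eef_pos: [0.4482, 0.1408, 0.0301]
tcp_rot: [-0.435, 0.559, 0.436, 0.555]
contact_force: [-0.3, -0.3, -0.2]
opening: 0.998
```

Emit:
move_arm --pt "0 0 0 0 0 10 0" --pt "0 0 0 0 0 40 0" --pt "0 0 0 0 0 80 0" --pt "0 0 0 0 0 120 0" --pt "0 0 0 0 0 150 0" --pt "0 0 0 0 0 150 0" --pt "0 0 0 0 0 150 0"

```text
time: 8.7
eef_pos: [0.4486, 0.1409, 0.1812]
tcp_rot: [-0.436, 0.558, 0.436, 0.556]
contact_force: [0.0, -0.0, -1.2]
opening: 1.004
```

```bash
python3 - <<'E'
from h import *
import pickle
from scipy.optimize import least_squares
d=cam("wrist"); save(d,"wrist5.png"); pickle.dump(d,open("wrist5.pkl","wb"))
P=pts(d);z=P[...,2]; rr=np.hypot(P[...,0]-.4465,P[...,1]-.1415)
k=(rr<.021)&(z>.05)&(z<.060); p=P[k]; print("hub top",cv2.minEnclosingCircle(p[:,:2].astype(np.float32)),np.median(p[:,2]))
k=(rr<.06)&(abs(z-.024)<.003); p=P[k]; print("flange",cv2.minEnclosingCircle(p[:,:2].astype(np.float32)),np.median(p[:,2]))
A=np.c_[p[:,:2],np.ones(len(p))]; print("tilt",np.linalg.lstsq(A,p[:,2],rcond=None)[0][:2])
print(readout.get_state()["eef_pos"])
E
```

```text
hub top ((0.44772008061408997, 0.14175808429718018), 0.017998600378632545) 0.05586539622815803
flange ((0.44788801670074463, 0.1415930837392807), 0.04501333832740784) 0.02421732917651287
tilt [ 0.00216595 -0.00119808]
[0.44766473 0.14075724 0.17963526]
```

View pics/wrist5.png

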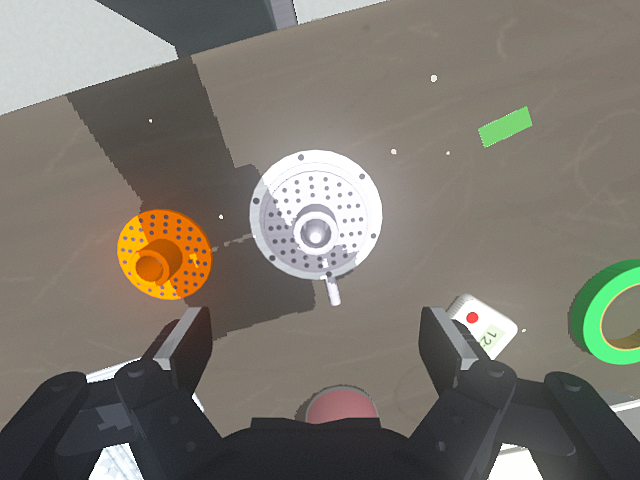

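The support is seated: hub top at z 0.0559 (expected 0.056), flange top at 0.0242, tilt about 2 mrad, with the post tip visible in the hub at (316,235). The cap comes next.

Emit:
move_arm --pt "0 0 0 0 -30 20 0" --pt "0 0 0 0 -70 40 0" --pt "0 0 0 0 -110 50 0" --pt "0 0 0 0 -150 50 0" --pt "0 0 0 0 -190 50 0" --pt "0 0 0 0 -230 50 0" --pt "0 0 0 0 -270 50 0" --pt "0 0 0 0 -310 50 0" --pt "0 0 0 0 -350 50 0" --pt "0 0 0 0 -382 50 0" --pt "0 0 0 0 -382 50 0" --pt "0 0 0 0 -382 50 0"

```text
time: 9.95
eef_pos: [0.4467, -0.241, 0.2275]
tcp_rot: [-0.433, 0.56, 0.437, 0.555]
contact_force: [-0.1, 0.7, -0.2]
opening: 0.999
```

```bash
cat > m4.py <<'E'
from h import *
d=cam("wrist"); save(d,"wrist6.png")
P=pts(d);z=P[...,2]; rr=np.hypot(P[...,0]-.448,P[...,1]+.241)
k=(rr<.03)&(abs(z-.054)<.004); p=P[k]; v,u=np.nonzero(k); print("knob",cv2.minEnclosingCircle(p[:,:2].astype(np.float32)),np.median(p[:,2]),u.mean(),v.mean())
k=(rr<.06)&(abs(z-.024)<.003); p=P[k]; print("disc",cv2.minEnclosingCircle(p[:,:2].astype(np.float32)),np.median(p[:,2]))
print(readout.get_state()["eef_pos"],readout.get_state()["qpos"])
E
python3 m4.py
```

```text
knob ((0.44814229011535645, -0.23930038511753082), 0.014973586425185204) 0.05409469101255507 316.7760989010989 221.90247252747253
disc ((0.4482409656047821, -0.23942632973194122), 0.034971050918102264) 0.024152255654169008
[ 0.44694396 -0.24031319  0.22781687] [-0.69119621 -0.08083096  1.98114525 -0.00485921  1.24814331 -2.01650395]
```

View pics/wrist6.png

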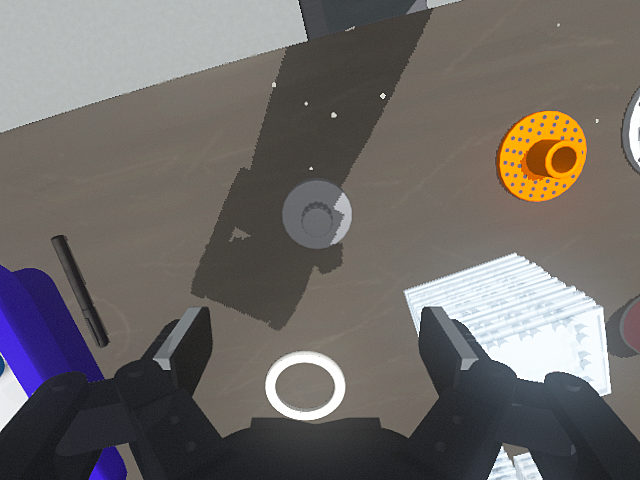

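The cap's knob is at (317,222), the ring lid at (305,385) and the white rack at (510,320). I'll check the rack's clearance to the fingers before going down.

```bash
python3 - <<'E'
from h import *
import pickle
d=pickle.load(open("top0.pkl","rb"));P=pts(d)
Q=P[205:265,350:430].reshape(-1,3); Q=Q[Q[:,2]>.03]; print(Q.min(0),Q.max(0))
d=cam("wrist");P=pts(d)
k=(P[...,2]>.02)&(P[...,2]<.12)&(P[...,0]<.75)&(np.hypot(P[...,0]-.448,P[...,1]+.24)>.04)&(P[...,1]>-.35)&(P[...,1]<-.02)&(P[...,0]>.47)
Q=P[k];j=np.hypot(Q[:,0]-.448,Q[:,1]+.24).argsort();print(Q[j[:5]])
E
```

```text
[ 0.5437455  -0.1666274   0.03631414] [ 0.6414408  -0.03004973  0.13693768]
[[ 0.55326774 -0.16762474  0.07487326]
 [ 0.55391217 -0.16827328  0.07344213]
 [ 0.55323509 -0.16726491  0.07697139]
 [ 0.55395834 -0.16788359  0.07542387]
 [ 0.55471487 -0.16812248  0.07586496]]
```

Emit:
move_arm --pt "0 0 0 2 1 -40 0" --pt "0 0 0 2 1 -80 0" --pt "0 0 0 2 1 -120 0" --pt "0 0 0 2 1 -160 0" --pt "0 0 0 2 1 -185 0" --pt "0 0 0 2 1 -199 0" --pt "0 0 0 2 1 -199 0" --pt "0 0 0 2 1 -199 0"

```text
time: 10.85
eef_pos: [0.45, -0.239, 0.0303]
tcp_rot: [-0.435, 0.559, 0.437, 0.555]
contact_force: [0.7, 0.3, 1.2]
opening: 0.996
```

Emit:
move_arm --pt "0 0 0 0 0 0 100" --pt "0 0 0 0 0 0 180" --pt "0 0 0 0 0 0 255" --pt "0 0 0 0 0 0 255" --pt "0 0 0 0 0 0 255" --pt "0 0 0 0 0 0 255" --pt "0 0 0 0 0 0 255" --pt "0 0 0 0 0 0 255"

```text
time: 11.65
eef_pos: [0.4506, -0.2396, 0.0312]
tcp_rot: [-0.435, 0.559, 0.437, 0.555]
contact_force: [-0.4, -0.3, 6.2]
opening: 0.31
```

Emit:
move_arm --pt "0 0 0 0 0 10 255" --pt "0 0 0 0 0 40 255" --pt "0 0 0 0 0 80 255" --pt "0 0 0 0 0 110 255" --pt "0 0 0 0 0 110 255" --pt "0 0 0 0 0 110 255"

```text
time: 12.25
eef_pos: [0.4506, -0.2395, 0.1416]
tcp_rot: [-0.436, 0.558, 0.436, 0.555]
contact_force: [-0.6, 0.6, -1.7]
opening: 0.307
```

Emit:
move_arm --pt "0 0 0 0 25 0 255" --pt "0 0 0 0 60 0 255" --pt "0 0 0 0 100 0 255" --pt "0 0 0 0 140 0 255" --pt "0 0 0 0 180 0 255" --pt "0 0 0 0 220 0 255" --pt "0 0 0 0 255 0 255" --pt "0 0 0 0 280 0 255" --pt "0 0 0 0 280 0 255" --pt "0 0 0 0 280 0 255"

```text
time: 13.25
eef_pos: [0.4493, 0.0408, 0.1398]
tcp_rot: [-0.435, 0.559, 0.438, 0.554]
contact_force: [-0.4, -0.7, 0.4]
opening: 0.309
```

```bash
cat > m5.py <<'E'
from h import *
import sys
d=cam("wrist"); save(d,sys.argv[1]); s=readout.get_state(); e=s["eef_pos"]; print("tcp",e)
P=pts(d);z=P[...,2]; rr=np.hypot(P[...,0]-e[0],P[...,1]-e[1])
zd=e[2]-.0065
v=d["color"].max(-1)
k=((rr<.045)&(abs(z-zd)<.004)&(v>75)).astype(np.uint8)
cs,_=cv2.findContours(k,cv2.RETR_EXTERNAL,cv2.CHAIN_APPROX_NONE); h=cv2.convexHull(max(cs,key=cv2.contourArea)).reshape(-1,2)
zm=np.median(z[k>0]); p=plane(d,h,zm)[:,:2]
for it in range(5):
    A=np.c_[2*p,np.ones(len(p))]; x=np.linalg.lstsq(A,(p**2).sum(1),rcond=None)[0]; r=np.sqrt(x[2]+x[0]**2+x[1]**2); res=np.hypot(*(p-x[:2]).T)-r
    p=p[abs(res)<max(.001,1.5*np.median(abs(res)))]
q=P[k>0]; t=np.linalg.lstsq(np.c_[q[:,:2],np.ones(len(q))],q[:,2],rcond=None)[0][:2]
print("disc",x[:2],r,zm,len(p),res.std(),"rel",x[:2]-e[:2],"tilt",t)
rr=np.hypot(P[...,0]-.447,P[...,1]-.1415)
k=(rr<.024)&(z>.052)&(z<.060)
if k.any(): p=P[k]; print("hub",cv2.minEnclosingCircle(p[:,:2].astype(np.float32)),np.median(p[:,2]))
k=(rr<.02)&(z>.0688)&(z<.073)
if k.any(): print("tip",P[k].mean(0),k.sum())
E
python3 m5.py wrist7.png
```

```text
tcp [0.44967285 0.04017129 0.14022693]
disc [0.44590991 0.0420708 ] 0.034141194651306064 0.13276712960821085 29 0.00014632366395700511 rel [-0.00376293  0.00189951] tilt [ 0.00451029 -0.00284323]
hub ((0.4475010931491852, 0.1414165496826172), 0.018243970349431038) 0.055766264845234365
tip [0.4460508  0.14095374 0.06992774] 182
```

View pics/wrist7.png

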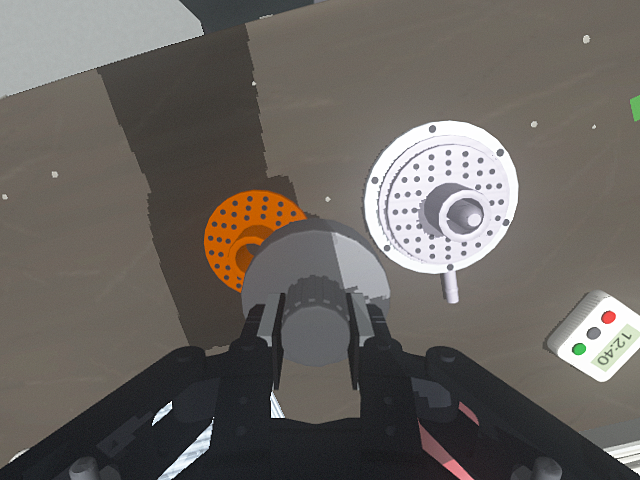

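The cap is held level (disc about (315,280) px) and the post tip is at (467,212). Post is at (0.4465, 0.1413) and the disc centre at (0.4459, 0.0421), so the shift is (+0.6, +99.2) mm.

Emit:
move_arm --pt "0 0 0 0 25 0 255" --pt "0 0 0 0 55 0 255" --pt "0 0 0 0.6 85 0 255" --pt "0 0 0 0.6 99 0 255" --pt "0 0 0 0.6 99 0 255" --pt "0 0 0 0.6 99 -20 255" --pt "0 0 0 0.6 99 -20 255" --pt "0 0 0 0.6 99 -20 255"

```text
time: 14.1
eef_pos: [0.4499, 0.138, 0.1197]
tcp_rot: [-0.434, 0.56, 0.437, 0.554]
contact_force: [-0.8, 0.0, -0.6]
opening: 0.309
```

```bash
python3 m5.py wrist8.png
```

```text
tcp [0.45046178 0.13818151 0.12036526]
disc [0.44656848 0.13923962] 0.0341400341863165 0.11263773798255841 28 0.00016090431593853658 rel [-0.00389331  0.00105811] tilt [ 0.00357049 -0.00385491]
```

View pics/wrist8.png

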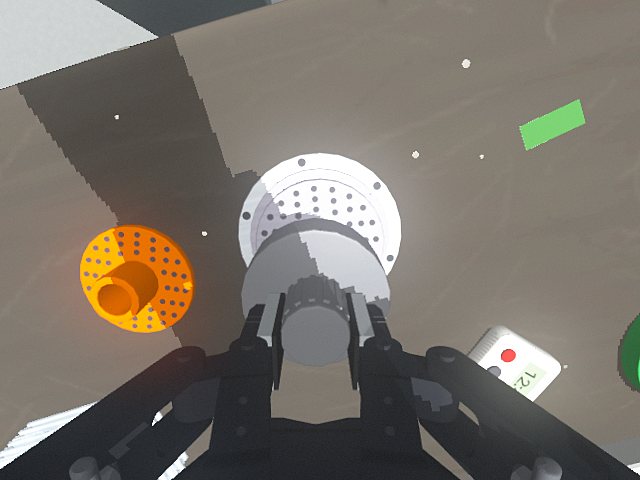

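The disc centre is at (0.4466, 0.1392), so it needs +2 mm in y. Lowering with that correction.

Emit:
move_arm --pt "0 0 0 0 2 0 255" --pt "0 0 0 0 2 0 255" --pt "0 0 0 0 2 -6 255" --pt "0 0 0 0 2 -12 255" --pt "0 0 0 0 2 -18 255" --pt "0 0 0 0 2 -24 255" --pt "0 0 0 0 2 -28 255" --pt "0 0 0 0 2 -28 255"

```text
time: 14.95
eef_pos: [0.4498, 0.1401, 0.0913]
tcp_rot: [-0.434, 0.56, 0.437, 0.554]
contact_force: [0.1, 1.5, -1.1]
opening: 0.305
```

Emit:
move_arm --pt "0 0 0 0 0 -2 255" --pt "0 0 0 0 0 -3.5 255" --pt "0 0 0 0 0 -3.5 255" --pt "0 0 0 0 0 -3.5 255"

```text
time: 15.35
eef_pos: [0.4499, 0.1401, 0.088]
tcp_rot: [-0.434, 0.56, 0.437, 0.554]
contact_force: [0.3, -0.0, -0.5]
opening: 0.312
```

Emit:
move_arm --pt "0 0 0 0 0 -1 255" --pt "0 0 0 0 0 -2 255" --pt "0 0 0 0 0 -2 255"

```text
time: 15.65
eef_pos: [0.4503, 0.1402, 0.0872]
tcp_rot: [-0.434, 0.56, 0.437, 0.554]
contact_force: [-2.5, -0.5, 5.8]
opening: 0.307
```

Contact with the hub (5.8 N up). Releasing and backing off.

Emit:
move_arm --pt "0 0 0 0 0 1 200" --pt "0 0 0 0 0 1 100" --pt "0 0 0 0 0 1 0" --pt "0 0 0 0 0 1 0" --pt "0 0 0 0 0 1 0" --pt "0 0 0 0 0 1 0"

```text
time: 16.25
eef_pos: [0.4503, 0.1401, 0.0881]
tcp_rot: [-0.434, 0.56, 0.437, 0.554]
contact_force: [0.6, 0.2, -0.3]
opening: 1.003
```

Emit:
move_arm --pt "0 0 0 0 0 10 0" --pt "0 0 0 0 0 40 0" --pt "0 0 0 0 0 80 0" --pt "0 0 0 0 0 110 0" --pt "0 0 0 0 0 110 0" --pt "0 0 0 0 0 110 0"

```text
time: 16.85
eef_pos: [0.4508, 0.1402, 0.1995]
tcp_rot: [-0.435, 0.559, 0.436, 0.554]
contact_force: [-0.3, 0.4, -0.8]
opening: 0.999
```

```bash
python3 - <<'E'
from h import *
print(readout.get_state()["eef_pos"])
d=cam("wrist"); save(d,"wrist9.png"); P=pts(d);z=P[...,2]; rr=np.hypot(P[...,0]-.4465,P[...,1]-.1413)
for nm,zz,r in (("knob",.110,.025),("disc",.080,.045),("flange",.024,.055)):
    k=(rr<r)&(abs(z-zz)<.004); p=P[k]; print(nm,k.sum(),cv2.minEnclosingCircle(p[:,:2].astype(np.float32)),np.median(p[:,2]),np.linalg.lstsq(np.c_[p[:,:2],np.ones(len(p))],p[:,2],rcond=None)[0][:2])
s=cam("scene"); save(s,"scene9.png"); 
c=np.zeros((480,800,3),np.uint8); c[:300,:400]=cv2.resize(cv2.imread("pics/wrist9.png"),(400,300)); c[:300,400:]=cv2.resize(cv2.imread("pics/scene9.png")[130:310,170:410],(400,300)); cv2.imwrite("pics/m9.png",c)
E
```

```text
[0.450781   0.14021095 0.19945017]
knob 1281 ((0.44868209958076477, 0.14132732152938843), 0.015072560869157314) 0.11005394379817732 [ 0.03107835 -0.00616488]
disc 4692 ((0.44867241382598877, 0.14157575368881226), 0.035015303641557693) 0.08016255719557999 [ 0.00213239 -0.00046595]
flange 2068 ((0.44789227843284607, 0.14180029928684235), 0.04494455084204674) 0.024144229686066998 [ 0.00500941 -0.00181668]
```

View pics/m9.png

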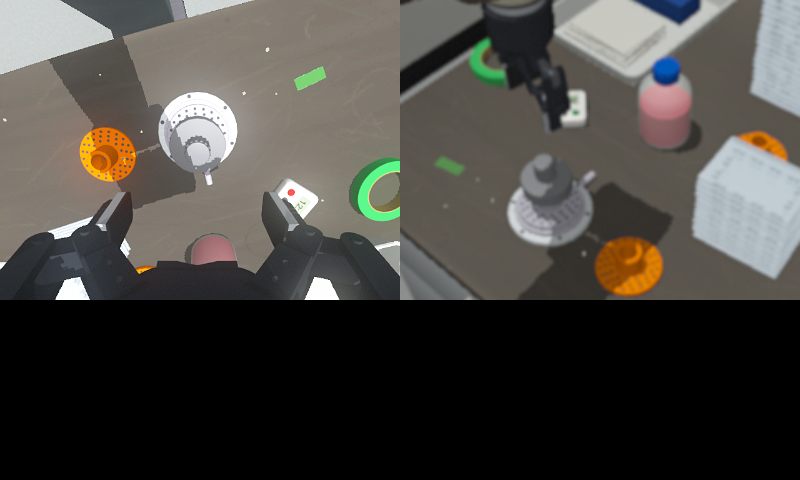

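The cap's disc top is at 0.0802 (expected 0.080), level, about 2 mm off the post's axis. The support is still flat, and the gripper is open and clear of everything. Handing in.

```bash
python3 -c "
from h import *
print(ctrl.sign_off())"
```

```text
the job is handed in; nothing more can be done
None
```

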